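# Line up the stepped bar, slip in the spacer and hold the valve board against the fence

## Task

On the aluminium assembly fixture, first slide the blue stepped bar by its black grip until the white line on the bar meets the black line across the wooden valve board. Then take the orange spacer from its stand, slide it down into the one gap between bar and board that is wide enough (the deep recess at the bar's white line), and with the spacer push the board flush against the steel fence. Finish while still holding the spacer and pressing the board firmly flush, without letting go, with no part of the robot on the board itself; leave the bin, screwdriver and jar alone.

Things in the scene. Friction and masses are not known exactly. Their poses are not given: they have to be found in the camera images.
- fixture: Fixed aluminium base plate, 176 mm (its x, from -86 to +90) by 250 mm (its y, from -145 to +105), 12 mm thick; origin on the bench surface. Its pose on the bench varies. In its frame, from -x to +x: the blue bar sliding along y, the gap, the wooden board, the steel fence.
- fence: Fixed steel datum fence, 190 mm long (y), 20 thick, 26 high. Origin at the middle of the foot of the face that the board must lie against (60 mm along x from the fixture's origin), on the base plate's top; axes as the fixture's. The board lies on its -x side and is pushed to +x; flush means the board's origin at x = -30 mm in this frame.
- board: Loose wooden valve board (the tile), 60 (x) by 100 (y) by 18 mm thick, 0.2 to 0.4 kg, flat on the base plate; origin at the centre of its underside. Black line along x at y = 0 on top. Two brass and steel fittings, 20 mm across, 28 mm high above its top, at x = 8, y = -32 and +32 mm. Starts 2.5 to 5.5 mm short of the fence, up to 0.03 rad askew, up to 12 mm off sideways.
- bar (a joint): Position of the blue stepped bar along its track, m, 0 to 0.085; grows towards the fixture's +y. It stays where it is left (drags with about 2.5 N). It starts between 0 and 0.03 and must always go towards +y.
- bar_grip (a point): Middle of the bar's black upright grip, 16 mm (x) by 24 mm (y) by 36 mm high; this point is 18 mm below its top and 18 mm above the bar's top. Axes as the fixture's. The bar is 160 mm long (y) and its top is 18 mm above the base plate, level with the board's top.
- bar_recess (a point): Foot of the middle of the deep recess's back wall, under the bar's white line, on the base plate's top; 62 mm to +y and 22 mm to +x of the grip. Axes as the fixture's. Recess 30 mm wide (y), open to +x; back wall 22 mm from a flush board, 16 to 20 mm at the start. Teeth reach 14 mm nearer the board; two shallow recesses 42 mm either side leave 10.5 mm: too narrow for the spacer.
- spacer: Loose orange spacer key, 62 mm tall, about 60 g, upright; origin at the centre of its underside. Blade 12 mm (x) by 24 mm (y), 26 mm tall with a stepped foot; above it a head to hold, 16 mm (x) by 28 mm (y), from 26 to 62 mm above the origin. At the start it stands in the slot of its stand, the underside 10 mm above the bench.
- stand: Fixed black plastic stand, 70 by 80 mm, 30 mm high, its slot 20 mm deep with 1 mm clearance around the blade; origin at the centre of its underside, axes parallel to the spacer's at the start.
- bin: Black open bin, 100 by 140 by 50 mm. Leave alone.
- screwdriver: Screwdriver, 180 mm long, lying on the bench to the right of the fixture. Leave alone.
- jar: Jar, 56 mm across, 70 mm high, right of the fixture. Leave alone.
Mind the look-alikes: they are no part of the job. Of the things that look like the spacer, the middle-sized one is meant.

How it is judged:
By the outcome, as a careful person would: the job done as asked, in the order asked, and still so for the second after the job is handed in, while the arm keeps its last pose, push and grip.
It also fails if it takes over 67 s, if anything falls off the work surface, if the arm or the gripper's body presses on something with over 40 N, if the wrist force passes 120 N, or if a joint passes its speed limit or range.

## Robot

A 7-joint arm with a two-finger parallel gripper is mounted at the origin on the work surface. World frame = base frame: x ahead of the robot, y to its left, z up, the work surface at z = 0. Lengths are in m, angles in degrees, forces in N, time in s.
With the tool pointing down it reaches from about 0.4 to 0.85 m from the base axis. Payload 4.5 kg.
Tool frame: the origin (TCP) lies where the fingers leave the gripper's body, on its centre line; the fingertips stand 73 mm ahead of it and the grasp point (between the pads) lies ctrl.grasp_offset ahead of it (ctrl.grasp_offset is the distance from the TCP to the grasp point, in m); z points along the fingers, y is the direction in which the jaws open and shut (so a half turn about z gives the same grasp; the last joint's range is limited). The gripper opens to 85 mm and grips with 20 to 120 N. Pads are 22 mm wide; open, the fingers measure 114 mm over their backs; the gripper's body (76 mm by 85 mm) begins 54 mm behind the grasp point. The pads swing forward as they close: fully open they stand 13 mm farther back than shut.
Start: joints at [1.937, 39.483, -11.15, 89.685, 9.013, 51.709, -12.324], TCP at [0.625, 0, 0.304] pointing down, gripper open.
Joint ranges: [-172.22, 172.22], [-26.19, 119.32], [-84.43, 86.54], [7.71, 146.69], [-57.33, 237.33], [2.42, 119.75], [-152.13, 152.13]. Speed limits (degrees/s): [147.25, 147.25, 180, 180, 180, 180, 180].

## Interface

Orientations are given as a 3x3 rotation matrix whose columns are the frame's x, y, z axes.
In Python, from plant import ctrl, cams, job gives the robot as it stands.
- The arm moves only by the tool carry_out, never from a script. Its argument "moves" is a list of rows, each a list of 5 numbers: the finger opening in mm, from 0 to 85.4, then the shift along the tool's x, y, z in mm, then the turn about the tool's z in rad. A call has 1 to 20 rows; each row shifts and turns the commanded pose from where the row before left it, along the tool's axes as they then stand; what a row does not reach is not made up. A row lasts 1/10 s, in which the tool goes at most 50 mm and 8.59 degrees, less where a joint would pass 70% of its speed; a pose out of reach is approached as far as the arm can. A call is refused whole if a number of a shift passes 50 or a number of a turn 0.15, either way. A call with a gripper value outside its range is refused whole. The fingers move at their own pace and stop on an object; the grip force is fixed at half the most. Time passes only in rows, so rows that do not move let the fingers close. It gives the time, the measured TCP pose, the force and the opening at its end, in the units of the state.
- ctrl.observe(): the state, without advancing time (a new reading comes with each control period).
- cams.camera(name): name is "scene" or "side" or "wrist"; returns (picture, depth): 384x512x3 uint8, red, green, blue; 384x512 float32, m along the optical axis (not along the pixel's ray), 0 where there is no reading.
- cams.camera_info(name): a dict with "fx", "fy", "cx", "cy" (pixels), "dist" ([k1, k2, p1, p2, k3] as OpenCV has them; the pictures are not rectified), "R" (3x3) and "t" (3): a world point X has camera coordinates R X + t; the wrist camera has in their place "tool_from_camera" (4x4, takes a point from camera to tool coordinates, whose origin is the TCP and whose axes are the flange's). Camera axes: x right, y down, z forward; pixel columns grow to the right and rows downward; lengths in m; the calibration is good to about 2 mm. A picture is of the moment at which its call begins: read the wrist's pose just before it. camera_info takes no time and is no camera call.
- job.job_done(): hands the job in, once; it reports no verdict.
The state is a dict: "time_s": time; "q": joint angles; "dq": joint speeds; "joint_efforts": joint torques, N m; "eef_pos": TCP position; "eef_rot": TCP orientation; "wrist_force": force on the tool from outside, world axes, zero at the start; "torque": the same for the moment, N m; "width": finger opening in m.
Only numpy, scipy, OpenCV 4.12 (cv2) and the standard library are available. Lean on these libraries where they do the work, as an engineer would, in place of code of your own. Each camera call takes 0.05 s, during which the arm holds its last target.

## Working session

There is one attempt and no reset: what is moved stays moved. The work goes in short steps, Python scripts to look and compute and a tool call to move; the robot and the scene stay as the last step left them, time stands still between calls to the robot, and variables do not carry over. Pictures are saved under pics/ and viewed, and the job is handed in when it is done.

Besides the shell and the picture viewer there is one more tool, called after "Emit:" by a JSON object that holds its "api" and its "payload". carry_out: Moves the arm, as the interface text tells. Its arguments: {"type":"object","properties":{"moves":{"type":"array"}},"required":["moves"]}

```bash
mkdir -p pics; ls
python3 - <<'E'
from plant import ctrl,cams,job
import cv2,numpy as np
s=ctrl.observe();print(s['time_s'],s['eef_pos'],s['eef_rot'],s['width'],s['wrist_force'],ctrl.grasp_offset)
for n in ['scene','side','wrist']:
    p,d=cams.camera(n);cv2.imwrite(f'pics/a_{n}.png',p[:,:,::-1]);np.savez(f'a_{n}.npz',p=p,d=d);print(n,cams.camera_info(n))
E
```

```text
pics
0.0 [ 6.24477211e-01 -4.74409460e-05  3.03064444e-01] [[-9.79393018e-05  9.99998264e-01 -1.86083468e-03]
 [ 9.99999987e-01  9.77017549e-05 -1.27746560e-04]
 [-1.27564531e-04 -1.86084717e-03 -9.99998260e-01]] 0.08517424725019106 [0.29368942 0.15452261 0.99093945] 0.0539
scene {'fx': 385.1867472643428, 'fy': 385.1867472643428, 'cx': 259.0217298691286, 'cy': 195.29950781539887, 'dist': array([-0.00948603,  0.        ,  0.        ,  0.        ,  0.        ]), 'R': array([[ 0.10250829,  0.99459095, -0.01676003],
       [ 0.52294556, -0.06821509, -0.84963206],
       [-0.84617964,  0.07832975, -0.52710953]]), 't': array([ 0.02279788, -0.26247511,  1.40079322])}
side {'fx': 453.6800643888976, 'fy': 453.6800643888976, 'cx': 255.37479199271735, 'cy': 191.30900069125443, 'dist': array([-0.15460053,  0.        ,  0.        ,  0.        ,  0.        ]), 'R': array([[-0.97531014, -0.21966757, -0.0227219 ],
       [-0.09491139,  0.50984152, -0.85501664],
       [ 0.199404  , -0.83174983, -0.51810256]]), 't': array([0.5633265 , 0.15841467, 1.15463394])}
wrist {'fx': 313.75315710357216, 'fy': 313.75315710357216, 'cx': 251.866171131676, 'cy': 196.79728643208637, 'dist': array([0.02751343, 0.        , 0.        , 0.        , 0.        ]), 'tool_from_camera': array([[-4.83417195e-04, -9.45648991e-01, -3.25188794e-01,
         8.44993907e-02],
       [ 9.99999855e-01, -3.79366899e-04, -3.83374829e-04,
        -4.00166889e-04],
       [ 2.39172156e-04, -3.25188932e-01,  9.45649037e-01,
        -6.95718436e-02],
       [ 0.00000000e+00,  0.00000000e+00,  0.00000000e+00,
         1.00000000e+00]])}
```

View pics/a_scene.png

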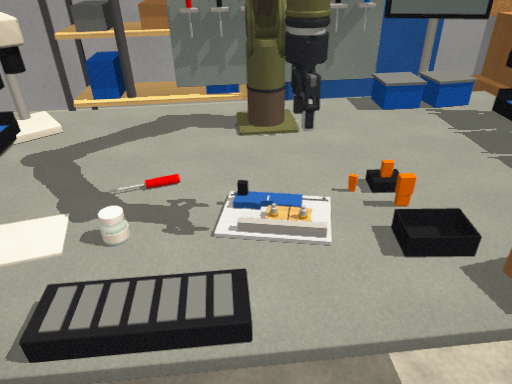

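View pics/a_side.png

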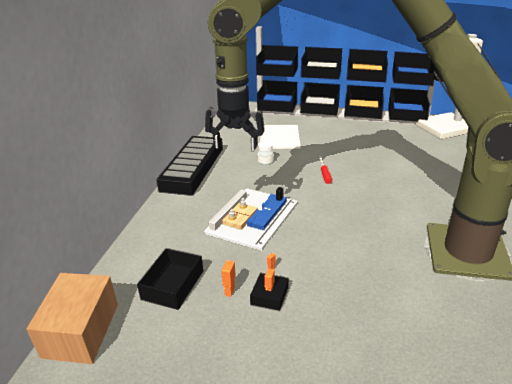

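View pics/a_wrist.png

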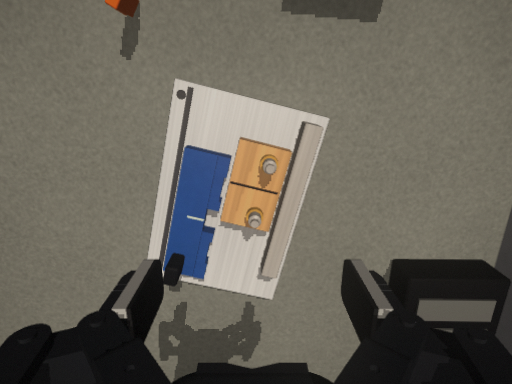

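Scene view: the orange look-alikes are a small block at (352,182), the spacer in the black stand at (387,170), and a large one at (405,188). I choose the one in the stand, which is the middle-sized one. The wrist view shows the bar's white line at (195,217), the board's black line at (252,187) and the grip at (174,268). +y points up in that picture.

```bash
cat > h.py <<'E'
from plant import ctrl,cams,job
import cv2,numpy as np
def snap(n,name):
    s=ctrl.observe();p,d=cams.camera(n);cv2.imwrite(f'pics/{name}.png',p[:,:,::-1])
    i=cams.camera_info(n)
    return p,d,pose(n,s),s
def pose(n,s):
    i=cams.camera_info(n);K=np.array([[i['fx'],0,i['cx']],[0,i['fy'],i['cy']],[0,0,1]])
    if n=='wrist':
        T=np.array(i['tool_from_camera']);R=s['eef_rot']@T[:3,:3];t=s['eef_rot']@T[:3,3]+s['eef_pos']
    else:
        R=i['R'].T;t=-i['R'].T@i['t']
    return K,i['dist'],R,t
def ray(c,uv,z):
    K,D,R,t=c
    u=cv2.undistortPoints(np.array(uv,float).reshape(-1,1,2),K,D).reshape(-1,2)
    r=np.c_[u,np.ones(len(u))]@R.T
    return t+r*((z-t[2])/r[:,2])[:,None]
def proj(c,X):
    K,D,R,t=c
    Xc=(np.atleast_2d(X)-t)@R
    return cv2.projectPoints(Xc,np.zeros(3),np.zeros(3),K,D)[0].reshape(-1,2)
def crop(p,x0,y0,x1,y1,f,name):
    cv2.imwrite(f'pics/{name}.png',cv2.resize(np.ascontiguousarray(p[y0:y1,x0:x1,::-1]),None,fx=f,fy=f,interpolation=cv2.INTER_CUBIC))
E
python3 - <<'E'
from h import *
for n,b in [('scene',(335,145,435,220)),('side',(210,240,310,315)),('wrist',(140,70,340,310))]:
    p=np.load(f'a_{n}.npz')['p'];crop(p,*b,6 if n!='wrist' else 2.5,'c_'+n)
    hsv=cv2.cvtColor(p,cv2.COLOR_RGB2HSV)
    m=cv2.inRange(hsv,(5,200,120),(14,255,255)) if n!='wrist' else cv2.inRange(hsv,(105,120,50),(125,255,255))
    k,l,st,c=cv2.connectedComponentsWithStats(m)
    print(n,[(st[j].tolist(),c[j].round(1).tolist()) for j in range(1,k) if st[j,4]>15])
E
```

```text
scene [([381, 161, 13, 16, 161], [386.5, 169.2]), ([395, 174, 21, 32, 465], [403.8, 190.0]), ([349, 176, 9, 15, 106], [352.2, 182.6])]
side [([269, 256, 6, 13, 45], [272.1, 262.3]), ([230, 264, 5, 31, 99], [231.7, 278.7]), ([270, 275, 4, 15, 34], [271.8, 281.2])]
wrist [([163, 147, 67, 132, 4799], [195.6, 208.5])]
```

View pics/c_scene.png

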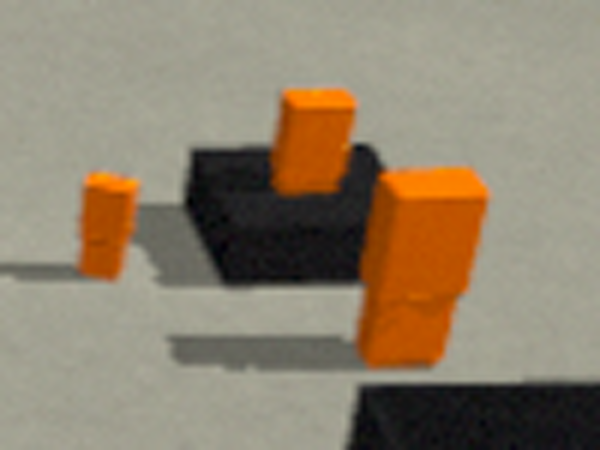

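View pics/c_side.png

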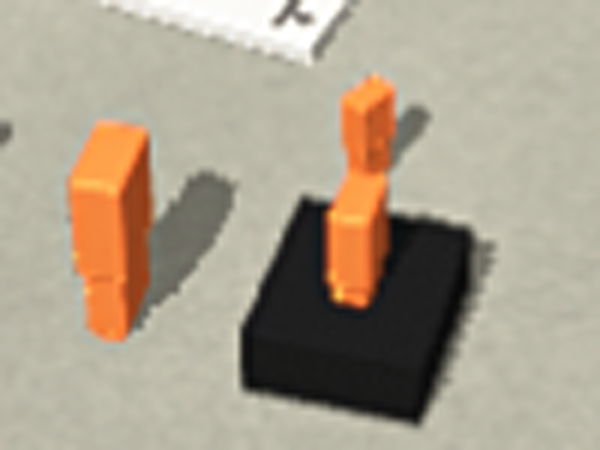

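View pics/c_wrist.png

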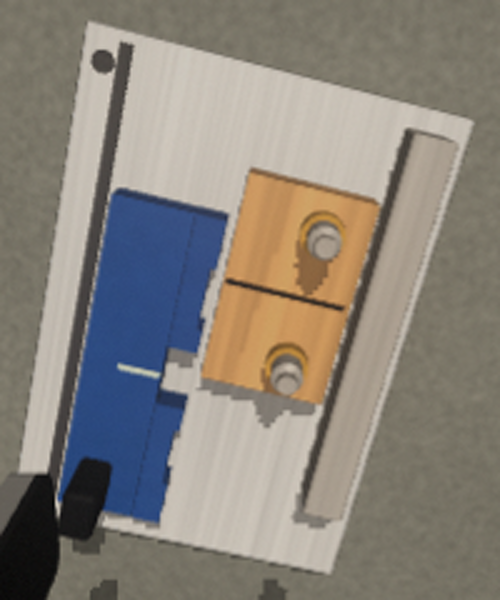

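The crops confirm the choice: the key in the stand is the middle-sized one.

Run:
```python
from h import *
s=ctrl.observe();c=pose('wrist',s)
f=lambda P:np.array(P)/2.5+[140,70]
A=ray(c,f([(88,22),(473,121),(330,573)]),.012)
print('plate',A.round(4))
yax=A[1]-A[2];print('yaw y',np.degrees(np.arctan2(-yax[0],yax[1])),np.linalg.norm(yax),'x',np.degrees(np.arctan2(*(A[1]-A[0])[1::-1])),np.linalg.norm(A[1]-A[0]))
W=ray(c,f([(118,366),(160,375)]),.030);print('white',W.round(4))
B=ray(c,f([(227,281),(345,307)]),.030);print('black',B.round(4))
C=ray(c,f([(250,169),(380,201),(323,407),(202,382)]),.030);print('board',C.round(4), C.mean(0))
F=ray(c,f([(408,129),(456,143),(342,521),(304,516)]),.038);print('fence',F.round(4))
G=ray(c,f([(82,458),(111,462)]),.066);print('griptop',G)
a=C[0]-C[3];print(np.degrees(np.arctan2(-a[0],a[1])),np.linalg.norm(a));a=C[1]-C[2];print(np.degrees(np.arctan2(-a[0],a[1])))
a=F[1]-F[2];print('fenceyaw',np.degrees(np.arctan2(-a[0],a[1])),np.linalg.norm(a));a=F[0]-F[3];print(np.degrees(np.arctan2(-a[0],a[1])))
# spacer top from scene & side
cs=pose('scene',s)
T=ray(cs,np.array([(288,90),(352,95),(348,112),(280,106)])/6+[335,145],.072);print('spacer top scene',T.round(4),T.mean(0))
cs=pose('side',s)
T=ray(cs,np.array([(350,172),(388,174),(368,214),(330,210)])/6+[210,240],.072);print('side',T.round(4),T.mean(0))
```

```text
plate [[ 0.5415  0.0941  0.012 ]
 [ 0.71    0.0529  0.012 ]
 [ 0.651  -0.1875  0.012 ]]
yaw y -13.773775645250653 0.2474713803824785 x -13.750680335983116 0.1734451621810772
white [[ 0.5473 -0.0579  0.03  ]
 [ 0.5669 -0.0625  0.03  ]]
black [[ 0.5997 -0.0161  0.03  ]
 [ 0.6537 -0.0286  0.03  ]]
board [[ 0.6108  0.0344  0.03  ]
 [ 0.6677  0.0204  0.03  ]
 [ 0.6445 -0.0792  0.03  ]
 [ 0.5867 -0.0661  0.03  ]] [ 0.6274304  -0.02262183  0.03      ]
fence [[ 0.6771  0.052   0.038 ]
 [ 0.6974  0.0463  0.038 ]
 [ 0.6544 -0.1374  0.038 ]
 [ 0.6356 -0.1346  0.038 ]]
griptop [[ 0.53673436 -0.08666862  0.066     ]
 [ 0.54932392 -0.08867881  0.066     ]]
-13.486243307294215 0.10341569670935549
-13.146982210081807
fenceyaw -13.174979247618014 0.18861253905132894
-12.527835283516504
spacer top scene [[0.4796 0.2451 0.072 ]
 [0.4877 0.2698 0.072 ]
 [0.5024 0.262  0.072 ]
 [0.4934 0.2363 0.072 ]] [0.49078245 0.2533194  0.072     ]
side [[0.4915 0.2422 0.072 ]
 [0.4774 0.2406 0.072 ]
 [0.4804 0.2639 0.072 ]
 [0.4946 0.2644 0.072 ]] [0.48597318 0.25278349 0.072     ]
```

Emit:
{"api": "carry_out", "payload": {"moves": [[70, -30, -20, 25, 0], [70, -30, -20, 25, 0], [70, -30, -20, 25, 0], [70, -30, -20, 25, 0], [70, 0, 0, 0, 0.117], [70, 0, 0, 0, 0.117], [70, 0, 0, 0, 0], [70, 0, 0, 0, 0]]}}

```text
time_s: 0.95
eef_pos: [0.5452, -0.1197, 0.2039]
eef_rot: [[0.229, 0.973, 0.0], [0.973, -0.229, -0.0], [0.0, 0.0, -1.0]]
wrist_force: [-1.2, 1.0, -0.0]
width: 0.0699
```

Run:
```python
from h import *
p,d,c,s=snap('wrist','b_wrist');np.savez('b.npz',p=p,d=d)
print(s['eef_pos'],s['eef_rot'],s['width'],s['wrist_force'],s['time_s'])
crop(p,100,0,420,300,2.5,'b_crop')
```

```text
[ 0.54515171 -0.11970406  0.20388178] [[ 2.28710329e-01  9.73494520e-01  7.29247389e-05]
 [ 9.73494522e-01 -2.28710329e-01 -1.62624113e-05]
 [ 8.47272684e-07  7.47112153e-05 -9.99999997e-01]] 0.06986187645943268 [-1.16161083  1.03194902 -0.01096483] 0.95
```

View pics/b_wrist.png

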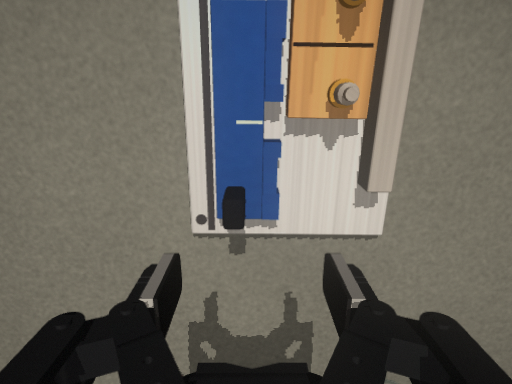

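View pics/b_crop.png

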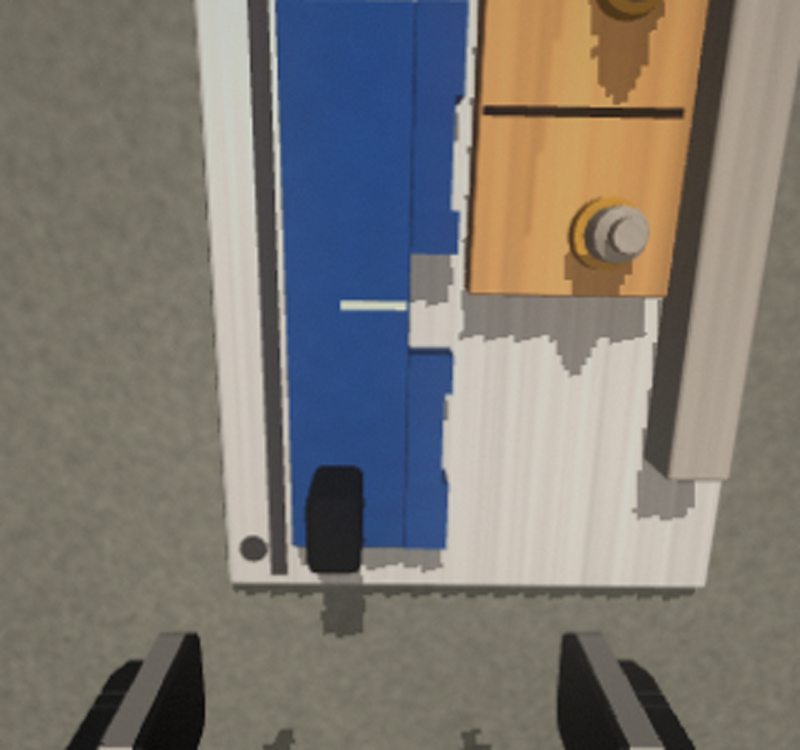

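The aligned wrist view has the white line at about (249,122), the black line at (333,44) and the grip spanning x 223–245, y 187–229.

Run:
```python
from h import *
s=ctrl.observe();c=pose('wrist',s)
f=lambda P:np.array(P)/2.5+[100,0]
o=s['eef_pos'];R=s['eef_rot']
def T(P,z): return ((ray(c,f(P),z)-o)@R*1000).round(1)[:,:2]  # tool mm
print('plate bot corners',T([(232,583),(706,586)],.012))
w=T([(341,305),(407,308)],.030);b=T([(484,110),(684,114)],.030)
print('white',w,'black',b)
print('board corners low',T([(470,294),(666,297)],.030))
print('gripbase',T([(316,466),(357,466)],.030),'griptop far',T([(309,570),(361,570)],.066))
print('bar edges',T([(294,546),(444,548),(277,2)],.030))
print('fence foot edge',T([(668,478),(735,0)],.038),T([(729,479)],.038))
print('recess corners', T([(411,254),(409,350)],.030))
```

```text
plate bot corners [[-40.8 -54.8]
 [-42.  118.7]]
white [[ 60.6 -12.3]
 [ 59.7   7.7]] black [[113.5  28.6]
 [112.2  84.4]]
board corners low [[63.7 26.6]
 [62.7 85.6]]
gripbase [[  9.6 -21.3]
 [  9.6  -8. ]] griptop far [[-10.9 -21.1]
 [-10.9  -6. ]]
bar edges [[-18.5 -29.4]
 [-19.3  21. ]
 [139.4 -28.1]]
fence foot edge [[  8.   90. ]
 [137.5  91. ]] [[  7.7 109.1]]
recess corners [[75.3  8.7]
 [47.   8.5]]
```

Emit:
{"api": "carry_out", "payload": {"moves": [[45, -1, -14, 0, 0.007], [45, 0, 0, 30, 0], [45, 0, 0, 30, 0], [45, 0, 0, 20, 0], [45, 0, 0, 15, 0], [45, 0, 0, 0, 0], [0, 0, 0, 0, 0], [0, 0, 0, 0, 0], [0, 0, 0, 0, 0], [0, 0, 0, 0, 0], [0, 0, 0, 0, 0], [0, 0, 0, 0, 0]]}}

```text
time_s: 2.2
eef_pos: [0.5316, -0.1177, 0.11]
eef_rot: [[0.238, 0.971, 0.002], [0.971, -0.238, -0.0], [0.0, 0.002, -1.0]]
wrist_force: [-0.6, 0.6, 6.3]
width: 0.0149
```

Emit:
{"api": "carry_out", "payload": {"moves": [[0, 5, 0, 0, 0], [0, 5, 0, 0, 0], [0, 5, 0, 0, 0], [0, 5, 0, 0, 0], [0, 5, 0, 0, 0], [0, 5, 0, 0, 0], [0, 5, 0, 0, 0], [0, 5, 0, 0, 0], [0, 5, 0, 0, 0], [0, 4, 0, 0, 0], [0, 0, 0, 0, 0], [0, 0, 0, 0, 0], [0, 0, 0, 0, 0]]}}

```text
time_s: 3.5
eef_pos: [0.5432, -0.0703, 0.11]
eef_rot: [[0.239, 0.971, 0.001], [0.971, -0.239, -0.0], [0.0, 0.001, -1.0]]
wrist_force: [-1.9, 0.7, 7.2]
width: 0.0152
```

Run:
```python
from h import *
p,d,c,s=snap('wrist','c1_wrist');np.savez('c1.npz',p=p,d=d)
print(s['eef_pos'],s['width'],s['wrist_force'],s['time_s'])
crop(p,160,0,360,180,4,'c1_crop')
```

```text
[ 0.54318981 -0.07027463  0.110011  ] 0.015187701257146507 [-1.94546464  0.67215667  7.22255044] 3.5
```

View pics/c1_wrist.png

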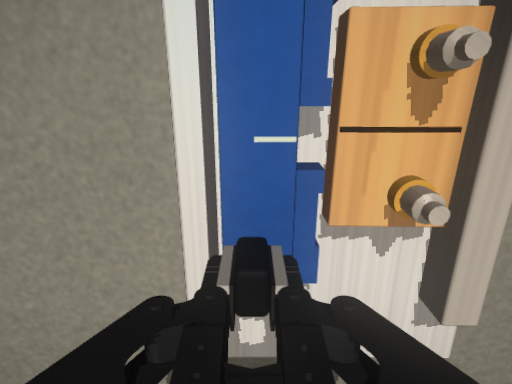

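View pics/c1_crop.png

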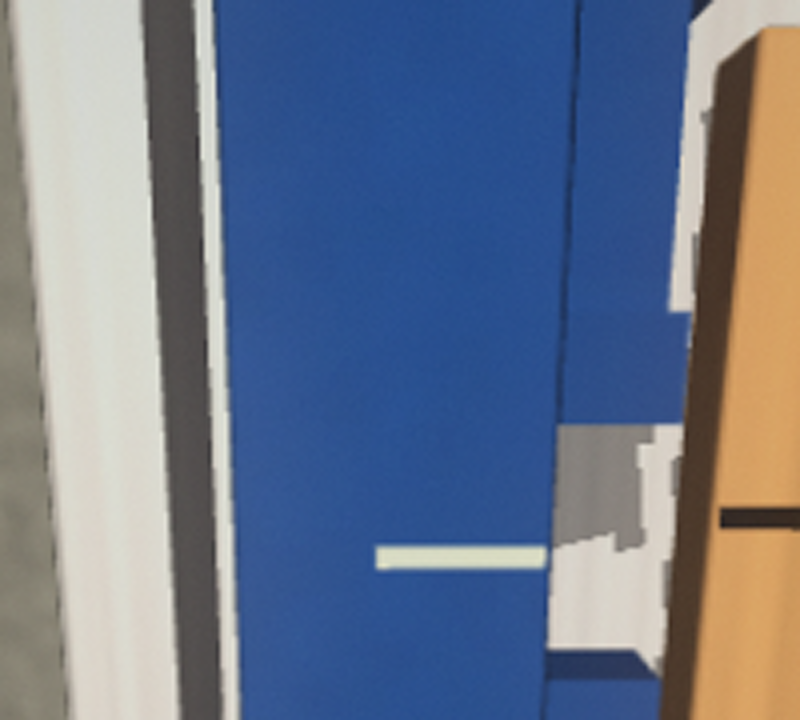

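White line at about (275,139), black at (400,129): the bar needs a few mm more.

```bash
cat > lines.py <<'E'
from h import *
def meas(p,c,s,wx,bx,w0,w1,b0,b1):
    g=p.astype(int).sum(2)
    W=[];B=[]
    for x in range(*wx):
        col=p[w0:w1,x,0].astype(float);k=np.clip(col-100,0,None);W.append((x,(k*np.arange(w0,w1)).sum()/k.sum()))
    for x in range(*bx):
        col=p[b0:b1,x,0].astype(float);k=np.clip(140-col,0,None);B.append((x,(k*np.arange(b0,b1)).sum()/k.sum()))
    o=s['eef_pos'];R=s['eef_rot']
    T=lambda P:((ray(c,P,.030)-o)@R*1000)[:,:2]
    w=T(W);b=T(B)
    fw=np.polyfit(w[:,1],w[:,0],1);fb=np.polyfit(b[:,1],b[:,0],1)
    print('white mid',w.mean(0),fw[0],'black mid',b.mean(0),fb[0],'dx',(b.mean(0)-w.mean(0))[0], 'black left end',b[0],'w right end',w[-1])
E
python3 - <<'E'
from lines import *
p=np.load('c1.npz')['p'];s=ctrl.observe();c=pose('wrist',s)
meas(p,c,s,(258,293),(345,458),132,147,122,137)
E
```

```text
white mid [61.94205802 10.38073151] -0.0004369637304284982 black mid [66.24812266 68.93166523] -0.0076173263006346255 dx 4.306064636786488 black left end [66.42613512 43.00197483] w right end [61.94308175 18.42862021]
```

Emit:
{"api": "carry_out", "payload": {"moves": [[0, 2.4, 0, 0, 0], [0, 2, 0, 0, 0], [0, 0, 0, 0, 0], [0, 0, 0, 0, 0], [0, 0, 0, 0, 0]]}}

```text
time_s: 4.05
eef_pos: [0.5441, -0.0666, 0.11]
eef_rot: [[0.239, 0.971, 0.001], [0.971, -0.239, -0.001], [-0.001, 0.001, -1.0]]
wrist_force: [-0.2, -0.6, 6.8]
width: 0.0153
```

Run:
```python
from lines import *
p,d,c,s=snap('wrist','c2_wrist');np.savez('c2.npz',p=p,d=d)
print(s['eef_pos'])
meas(p,c,s,(258,293),(345,458),132,147,132,147)
o=s['eef_pos'];R=s['eef_rot']
# board left edge top / recess wall at z .030 along row ~140
for y in (120,139,160): print(y,[int(v) for v in p[y,290:350,0]])
```

```text
[ 0.54408008 -0.06660666  0.10999727]
white mid [61.95324728 10.37547972] -0.00041113721546679106 black mid [62.5403675  69.48341047] -0.00762837940575223 dx 0.5871202226916594 black left end [62.70861812 43.34951084] w right end [61.9497587  18.41976191]
120 [47, 46, 47, 47, 50, 47, 48, 45, 76, 117, 133, 133, 134, 135, 137, 134, 132, 132, 132, 133, 135, 136, 138, 138, 136, 136, 135, 139, 138, 180, 217, 214, 214, 215, 217, 218, 217, 216, 215, 178, 78, 74, 73, 77, 75, 77, 79, 86, 130, 188, 206, 215, 215, 215, 214, 215, 216, 216, 217, 218]
139 [218, 218, 216, 217, 217, 201, 128, 91, 182, 215, 216, 216, 217, 218, 217, 215, 214, 213, 215, 216, 218, 217, 216, 217, 218, 218, 218, 217, 218, 217, 216, 215, 216, 218, 218, 217, 216, 179, 92, 76, 76, 78, 79, 75, 79, 84, 126, 182, 165, 70, 54, 53, 54, 54, 55, 56, 54, 56, 57, 57]
160 [48, 49, 47, 47, 48, 46, 94, 185, 213, 216, 218, 217, 216, 215, 213, 213, 212, 215, 217, 217, 219, 219, 218, 217, 219, 218, 218, 217, 216, 214, 215, 217, 218, 218, 219, 180, 102, 77, 78, 78, 79, 77, 77, 82, 130, 183, 206, 216, 214, 214, 215, 212, 213, 214, 216, 217, 219, 219, 219, 219]
```

View pics/c2_wrist.png

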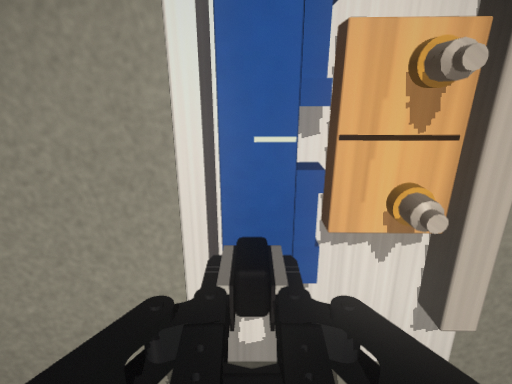

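Emit:
{"api": "carry_out", "payload": {"moves": [[0, 0.7, 0, 0, 0], [0, 0, 0, 0, 0], [0, 0, 0, 0, 0]]}}

```text
time_s: 4.4
eef_pos: [0.5442, -0.0662, 0.11]
eef_rot: [[0.239, 0.971, 0.001], [0.971, -0.239, -0.001], [-0.001, 0.001, -1.0]]
wrist_force: [-1.0, -1.9, 6.1]
width: 0.015
```

Run:
```python
from lines import *
p,d,c,s=snap('wrist','c3_wrist');np.savez('c3.npz',p=p,d=d)
print(s['eef_pos'],s['eef_rot'])
meas(p,c,s,(258,293),(345,458),132,147,132,147)
```

```text
[ 0.54419316 -0.06618509  0.11000404] [[ 2.39114505e-01  9.70990911e-01  9.51063070e-04]
 [ 9.70990725e-01 -2.39113096e-01 -1.39241534e-03]
 [-1.12461100e-03  1.25642012e-03 -9.99998578e-01]]
white mid [61.95561959 10.37411966] -0.0007675343903181269 black mid [62.17363903 69.53120866] -0.005261745513269835 dx 0.21801943575256644 black left end [62.28705185 43.38587498] w right end [61.94956098 18.41751612]
```

Emit:
{"api": "carry_out", "payload": {"moves": [[0, 0.3, 0, 0, 0], [0, 0, 0, 0, 0], [45, 0, 0, 0, 0], [45, 0, 0, 0, 0], [45, 0, 0, 0, 0], [45, 0, 0, 0, 0], [45, 0, 0, -20, 0], [45, 0, 0, -40, 0], [45, 0, 0, -40, 0], [45, 42, -19, 0, 0], [45, 42, -19, 0, 0], [45, 42, -19, 0, 0], [45, 42, -19, 0, 0], [45, 42, -19, 0, 0], [45, 42, -19, 0, 0], [45, 42, -17, 0, 0], [45, 0, 0, 0, 0], [45, 0, 0, 0, 0]]}}

```text
time_s: 6.25
eef_pos: [0.4864, 0.2535, 0.2087]
eef_rot: [[0.235, 0.972, -0.0], [0.972, -0.235, 0.0], [0.0, -0.0, -1.0]]
wrist_force: [-0.7, -0.5, 0.4]
width: 0.0454
```

Run:
```python
from h import *
p,d,c,s=snap('wrist','d_wrist');np.savez('d.npz',p=p,d=d)
print(s['eef_pos'],s['eef_rot'],s['wrist_force'])
crop(p,160,100,340,260,4,'d_crop')
```

```text
[0.48639096 0.25347555 0.20871544] [[ 2.35166765e-01  9.71954995e-01 -2.84176652e-04]
 [ 9.71955010e-01 -2.35166681e-01  3.01721196e-04]
 [ 2.26430543e-04 -3.47161718e-04 -9.99999914e-01]] [-0.70354706 -0.54770678  0.42291772]
```

View pics/d_wrist.png

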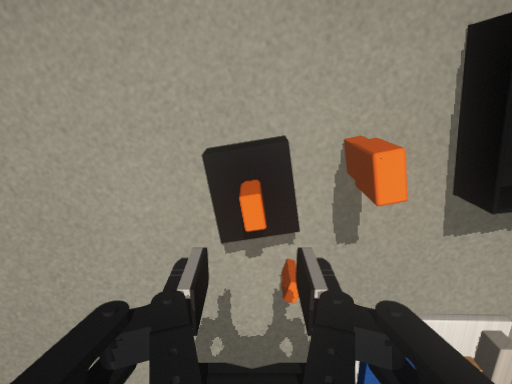

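View pics/d_crop.png

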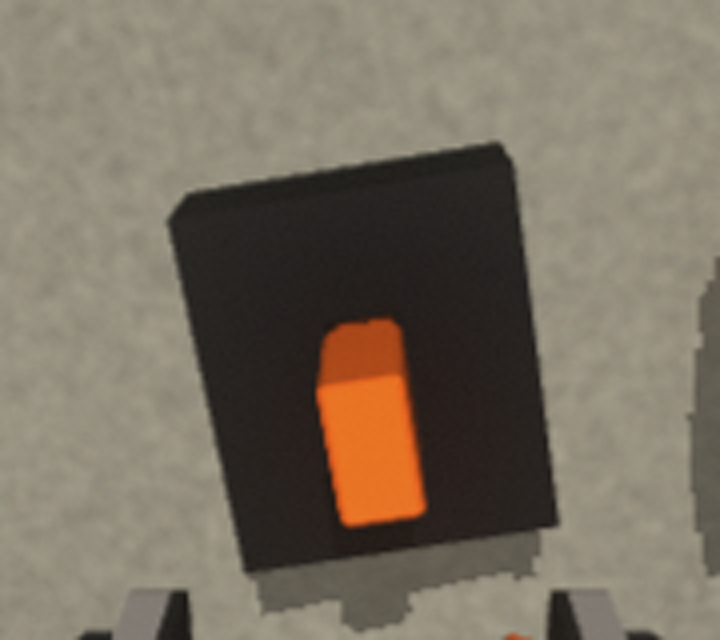

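The spacer's top face is at about (253,212) in the picture, turned some 9° from the tool. The small look-alike is at (290,280), and I'll check it clears the right finger.

Run:
```python
from h import *
p=np.load('d.npz')['p']
s=ctrl.observe();c=pose('wrist',s)
o=s['eef_pos'];R=s['eef_rot']
f=lambda P:np.array(P)/4+[160,100]
T=lambda uv,z:((ray(c,uv,z)-o)@R*1000)[:,:2]
hsv=cv2.cvtColor(p,cv2.COLOR_RGB2HSV)
m=((hsv[...,0]<16)&(hsv[...,1]>150)&(p[...,0]>205)).astype(np.uint8)
m[:, :225]=0;m[:,280:]=0;m[:180]=0;m[240:]=0
ct=max(cv2.findContours(m,0,2)[0],key=cv2.contourArea).reshape(-1,2)
q=T(ct,.072);r=cv2.minAreaRect(q.astype(np.float32));print('rect',r)
q=T(f([(317,387),(403,374),(427,514),(343,527)]),.072);print(q.round(1),q.mean(0))
print('left/right edge slope',[(q[0]-q[3])[1]/(q[0]-q[3])[0],(q[1]-q[2])[1]/(q[1]-q[2])[0]])
q=T(f([(170,220),(516,172),(557,524),(245,572)]),.030);print('stand',q.round(1),q.mean(0));
print('slopes',(q[0]-q[3])[1]/(q[0]-q[3])[0],(q[1]-q[2])[1]/(q[1]-q[2])[0],(q[0]-q[1])[0]/(q[0]-q[1])[1],(q[3]-q[2])[0]/(q[3]-q[2])[1])
for z in (0,.04):print('small',T([(286,260),(297,260),(297,300)],z).round(1))
for z in (0,.09):print('large',T([(345,138),(380,204),(406,200)],z).round(1))
```

```text
rect ((1.8830013275146484, -0.1945943832397461), (14.283424377441406, 26.717424392700195), 80.59681701660156)
[[ 13.5  -9.4]
 [ 15.8   5.5]
 [-10.7  10.1]
 [-13.3  -5. ]] [1.32576853 0.29842216]
left/right edge slope [np.float64(-0.16206072356351794), np.float64(-0.17129703912945637)]
stand [[ 34.3 -40.1]
 [ 43.9  28.7]
 [-32.5  40.5]
 [-44.1 -27.6]] [0.42356268 0.37537087]
slopes -0.15876741602747915 -0.15479312098620604 0.138863436433818 0.17024680303549264
small [[ -78.7   33.7]
 [ -78.6   44.7]
 [-126.4   46.9]]
small [[-55.2  28.8]
 [-55.2  38.2]
 [-96.1  40.1]]
large [[ 43.3  81.2]
 [-18.6 119.9]
 [-14.6 143.5]]
large [[56.6 54.7]
 [14.7 81. ]
 [17.4 96.9]]
```

Emit:
{"api": "carry_out", "payload": {"moves": [[45, 1.3, 0.3, 0, 0], [45, 0, 0, 0, -0.081], [45, 0, 0, 0, -0.081], [45, 0, 0, 30, 0], [45, 0, 0, 30, 0], [45, 0, 0, 25, 0], [45, 0, 0, 13, 0], [45, 0, 0, 0, 0], [45, 0, 0, 0, 0]]}}

```text
time_s: 7.2
eef_pos: [0.4883, 0.2526, 0.1115]
eef_rot: [[0.08, 0.997, 0.001], [0.997, -0.08, 0.0], [0.0, 0.001, -1.0]]
wrist_force: [0.9, 0.1, 0.2]
width: 0.045
```

Run:
```python
from h import *
p,d,c,s=snap('wrist','e_wrist');np.savez('e.npz',p=p,d=d)
print(s['eef_pos'],s['eef_rot'],s['wrist_force'])
```

```text
[0.4883328  0.25264122 0.11146029] [[ 8.00104919e-02  9.96793678e-01  8.27553664e-04]
 [ 9.96794003e-01 -8.00106226e-02  1.26073094e-04]
 [ 1.91881947e-04  8.14813360e-04 -9.99999650e-01]] [0.88491267 0.06672032 0.18194613]
```

View pics/e_wrist.png

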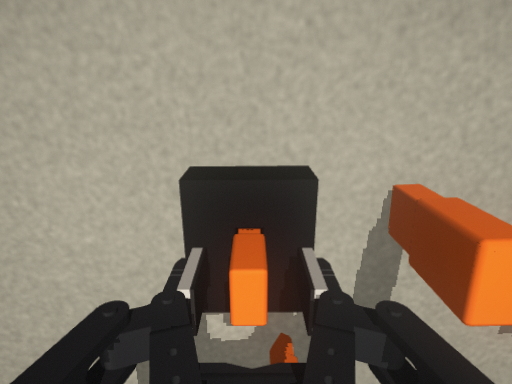

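The spacer is centred and square between the pads (232–268 px), so I close and lift.

Emit:
{"api": "carry_out", "payload": {"moves": [[0, 0, 0, 0, 0], [0, 0, 0, 0, 0], [0, 0, 0, 0, 0], [0, 0, 0, 0, 0], [0, 0, 0, 0, 0], [0, 0, 0, 0, 0], [0, 0, 0, -5, 0], [0, 0, 0, -10, 0], [0, 0, 0, -15, 0], [0, 0, 0, -25, 0], [0, 0, 0, -30, 0], [0, 0, 0, 0, 0.083], [0, 0, 0, 0, 0.083], [0, 0, 0, 0, 0]]}}

```text
time_s: 8.65
eef_pos: [0.4877, 0.2531, 0.1968]
eef_rot: [[0.243, 0.97, 0.001], [0.97, -0.243, 0.0], [0.001, 0.001, -1.0]]
wrist_force: [-0.4, -0.2, -1.4]
width: 0.0154
```

Run:
```python
from h import *
p,d,c,s=snap('wrist','f_wrist');np.savez('f.npz',p=p,d=d)
print(s['eef_pos'],s['eef_rot'],s['wrist_force'],s['width'])
# slide recess target
p0=np.load('c3.npz')['p']
from lines import meas
# plan: recess from pose at c3 (tool mm): white line x=61.96+0.3
o=np.array([0.54419316,-0.06618509,0]);y=np.array([.2391,.971]);x=np.array([.971,-.2391])
K=pose('wrist',dict(eef_pos=np.array([0.54419316,-0.06618509,.110004]),eef_rot=np.array([[.239114,.970991,.000951],[.970991,-.239113,-.001392],[-.0011246,.0012564,-1]])))
W=ray(K,[(296.5,139),(337.5,139)],.030);print('wall top edge, board top/bottom edge',W, [(v[:2]-o[:2])@x*1000 for v in W],[(v[:2]-o[:2])@y*1000 for v in W])
# board bottom edge at foot px 327
```

```text
[0.48774236 0.25314464 0.19679616] [[ 2.42787276e-01  9.70079045e-01  9.92767683e-04]
 [ 9.70079409e-01 -2.42787670e-01  2.96642972e-04]
 [ 5.28798884e-04  8.91042348e-04 -9.99999463e-01]] [-0.38421587 -0.24384418 -1.35055979] 0.015384705818200181
wall top edge, board top/bottom edge [[ 0.5790161  -0.01113084  0.03      ]
 [ 0.5977956  -0.01580929  0.03      ]] [np.float64(20.649602088945233), np.float64(40.00311285032167)] [np.float64(61.78383979079068), np.float64(61.73124335197948)]
```

View pics/f_wrist.png

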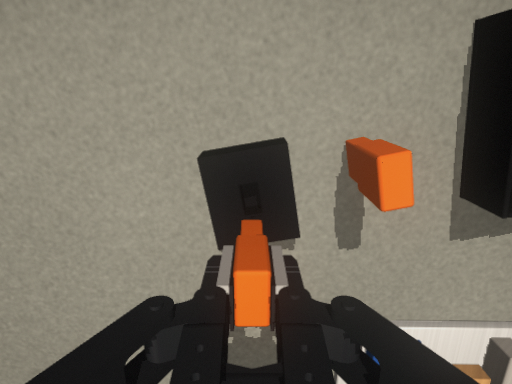

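Run:
```python
from h import *
s=ctrl.observe();c=pose('wrist',s);o=s['eef_pos'];R=s['eef_rot']
p=np.load('f.npz')['p'];crop(p,200,190,310,350,4,'f_crop')
m=((p[...,0]>215)&(p[...,1]<140)&(p[...,2]<80)).astype(np.uint8);m[:,:215]=0;m[:,290:]=0
ct=max(cv2.findContours(m,0,2)[0],key=cv2.contourArea).reshape(-1,2);print(cv2.boundingRect(ct))
q=((ray(c,ct,o[2]-.0395)-o)@R*1000)[:,:2];r=cv2.minAreaRect(q.astype(np.float32));print(r)
x=np.array([.971,-.2391]);y=np.array([.2391,.971])
t=np.array([0.54419316,-0.06618509])+.0303*x+.0622*y
dd=np.r_[t-o[:2],0]@R*1000;print(t,dd)
```

```text
(234, 271, 36, 55)
((2.3597593307495117, -0.5550026893615723), (14.06013298034668, 26.54060935974121), 89.05250549316406)
[ 0.58848648 -0.01303362] [-2.34021029e+02  1.61953207e+02  5.43332498e-02]
```

View pics/f_crop.png

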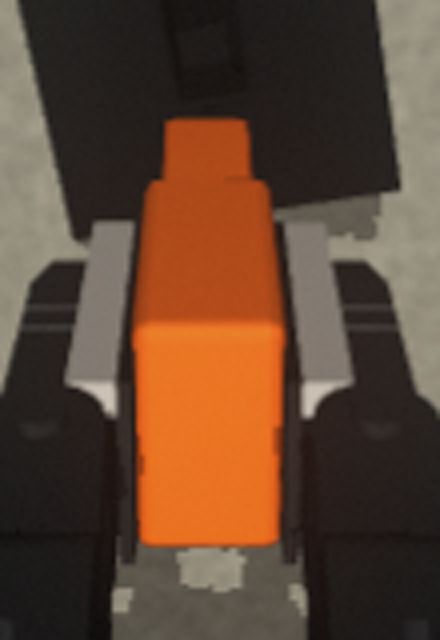

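Emit:
{"api": "carry_out", "payload": {"moves": [[0, -29.5, 20.3, 0, 0], [0, -29.5, 20.3, 0, 0], [0, -29.5, 20.3, 0, 0], [0, -29.5, 20.3, 0, 0], [0, -29.5, 20.3, 0, 0], [0, -29.5, 20.3, 0, 0], [0, -29.5, 20.3, 0, 0], [0, -29.2, 20.4, 0, 0], [0, 0, 0, 15, 0], [0, 0, 0, 15, 0], [0, 0, 0, 0, 0], [0, 0, 0, 0, 0]]}}

```text
time_s: 9.9
eef_pos: [0.588, -0.0148, 0.1659]
eef_rot: [[0.241, 0.97, -0.001], [0.97, -0.241, 0.0], [-0.0, -0.001, -1.0]]
wrist_force: [-0.2, 0.3, 0.3]
width: 0.0149
```

Run:
```python
from h import *
p,d,c,s=snap('wrist','g_wrist');np.savez('g.npz',p=p,d=d)
print(s['eef_pos'],s['eef_rot'],s['wrist_force'],s['width'])
p2,_,_,_=snap('side','g_side');crop(p2,190,170,310,255,6,'g_side_c')
p2,_,_,_=snap('scene','g_scene');crop(p2,205,165,345,255,5,'g_scene_c')
```

```text
[ 0.58801063 -0.01482105  0.16590541] [[ 2.41293298e-01  9.70451995e-01 -6.85909437e-04]
 [ 9.70452237e-01 -2.41293249e-01  1.53376332e-04]
 [-1.66609498e-05 -7.02651028e-04 -9.99999753e-01]] [-0.20907719  0.29750871  0.25315892] 0.014906849342700519
```

View pics/g_wrist.png

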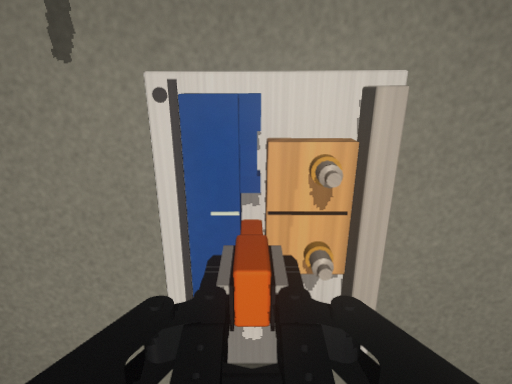

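View pics/g_side_c.png

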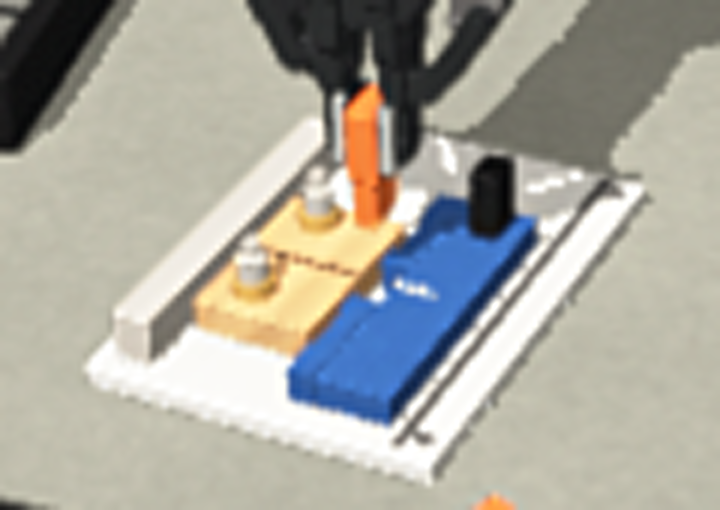

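View pics/g_scene_c.png

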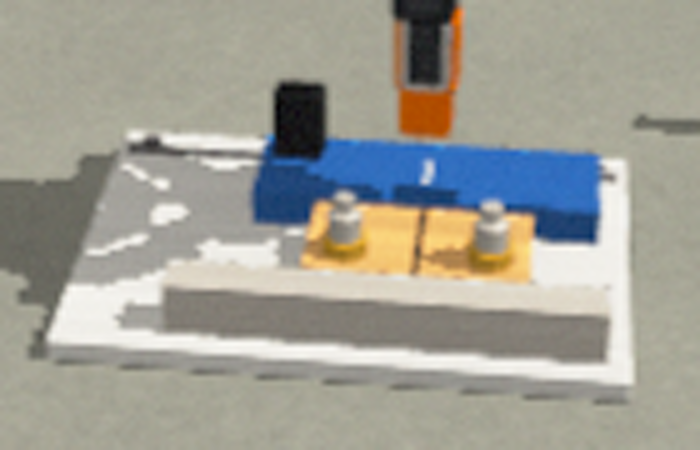

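Both views show the black and white lines in line. In the wrist view the recess is at (252,200) and the blade tip at (252,228). Now the fine offset.

Run:
```python
from lines import *
p=np.load('g.npz')['p'];crop(p,200,170,310,270,7,'g_crop')
s=ctrl.observe();c=pose('wrist',s);o=s['eef_pos'];R=s['eef_rot']
meas(p,c,s,(214,236),(272,344),208,219,208,218)
T=lambda uv,z:((ray(c,uv,z)-o)@R*1000)[:,:2].round(1)
```

```text
white mid [  1.19201857 -19.9911112 ] 0.003522668117840114 black mid [ 1.42948327 38.70673115] -0.005702140451156284 dx 0.23746470324611524 black left end [ 1.59004236 13.6202192 ] w right end [  1.31444942 -12.56029038]
```

View pics/g_crop.png

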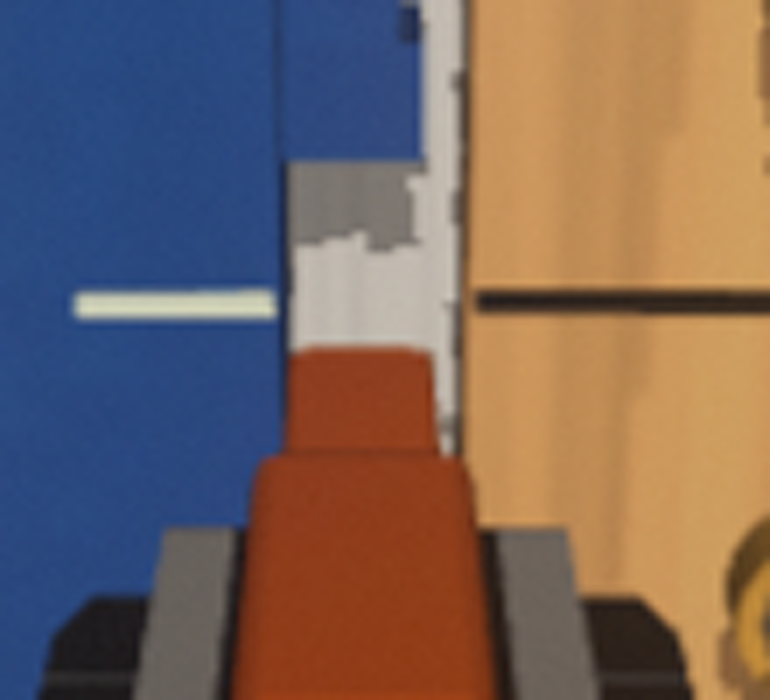

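Run:
```python
from h import *
s=ctrl.observe();c=pose('wrist',s);o=s['eef_pos'];R=s['eef_rot']
T=lambda P,z:((ray(c,np.array(P)/7+[200,170],z)-o)@R*1000)[:,:2].round(1)
zb=o[2]-.1015
print('tip',T([(290,349),(432,349)],zb),'headbot',T([(258,457),(470,457)],zb+.026))
print('head top +y edge', ((ray(c,[(234.5,271),(269.5,271)],o[2]-.0395)-o)@R*1000).round(1))
print('wall',T([(281,240),(278,100)],.030),'board',T([(470,160),(462,440)],.030),'recess +y edge',T([(350,161)],.030))
```

```text
tip [[11.1 -6.8]
 [11.1  5.2]] headbot [[13.7 -8.3]
 [13.7  7.2]]
head top +y edge [[15.5 -7.5 39.5]
 [15.5  6.5 39.5]]
wall [[ 7.9 -8.8]
 [22.5 -8.9]] board [[ 16.3  10. ]
 [-14.2   9.6]] recess +y edge [[16.2 -1.9]]
```

Emit:
{"api": "carry_out", "payload": {"moves": [[0, 0.7, 1.0, 0, 0], [0, 0, 0, 10, 0], [0, 0, 0, 10, 0], [0, 0, 0, 8, 0], [0, 0, 0, 6, 0], [0, 0, 0, 4, 0], [0, 0, 0, 4, 0], [0, 0, 0, 4, 0], [0, 0, 0, 0, 0]]}}

```text
time_s: 10.95
eef_pos: [0.5891, -0.0146, 0.1195]
eef_rot: [[0.243, 0.97, -0.001], [0.97, -0.243, -0.0], [-0.0, -0.001, -1.0]]
wrist_force: [-0.4, 0.5, -1.3]
width: 0.015
```

Run:
```python
from h import *
p,d,c,s=snap('wrist','i_wrist');np.savez('i.npz',p=p,d=d)
print(s['eef_pos'],s['wrist_force'],s['torque'])
p2,_,_,_=snap('side','i_side');crop(p2,190,170,310,255,6,'i_side_c')
crop(p,190,60,390,330,3,'i_crop')
```

```text
[ 0.5891171  -0.01456332  0.11946051] [-0.43893042  0.50465823 -1.27912213] [-0.02097268  0.06269311 -0.03602291]
```

View pics/i_wrist.png

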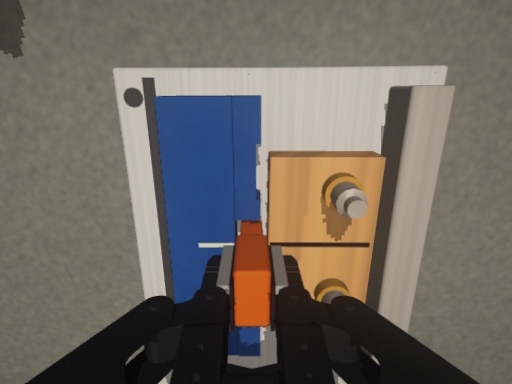

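View pics/i_side_c.png

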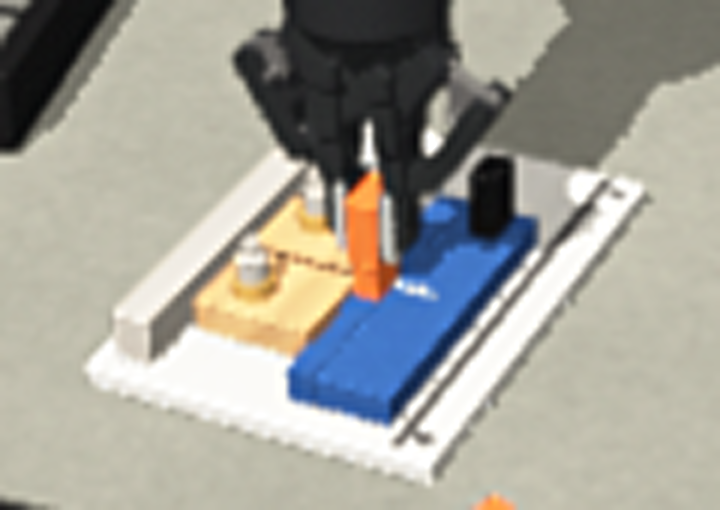

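No contact force so far, and the blade is about 12 mm down in the recess. I continue in small steps.

Emit:
{"api": "carry_out", "payload": {"moves": [[0, 0, 0, 2, 0], [0, 0, 0, 2, 0], [0, 0, 0, 1, 0], [0, 0, 0, 0, 0], [0, 0, 0, 0, 0]]}}

```text
time_s: 11.55
eef_pos: [0.5894, -0.0146, 0.1149]
eef_rot: [[0.243, 0.97, 0.0], [0.97, -0.243, 0.0], [0.0, 0.0, -1.0]]
wrist_force: [-0.2, -0.0, -0.6]
width: 0.0149
```

Emit:
{"api": "carry_out", "payload": {"moves": [[0, 0, 0, 0.5, 0], [0, 0, 0, 0, 0], [0, 0, 0, 0, 0]]}}

```text
time_s: 11.85
eef_pos: [0.5893, -0.0146, 0.1144]
eef_rot: [[0.243, 0.97, 0.0], [0.97, -0.243, 0.0], [0.0, 0.0, -1.0]]
wrist_force: [-0.2, -0.6, -0.5]
width: 0.0156
```

Emit:
{"api": "carry_out", "payload": {"moves": [[0, 0, 0, 0.5, 0], [0, 0, 1, 0, 0], [0, 0, 1, 0, 0], [0, 0, 1, 0, 0], [0, 0, 1, 0, 0], [0, 0, 0, 0, 0], [0, 0, 0, 0, 0]]}}

```text
time_s: 12.55
eef_pos: [0.5924, -0.0153, 0.114]
eef_rot: [[0.242, 0.97, -0.002], [0.97, -0.242, 0.0], [-0.0, -0.002, -1.0]]
wrist_force: [-4.0, 0.5, 4.9]
width: 0.0151
```

Emit:
{"api": "carry_out", "payload": {"moves": [[0, 0, 0.7, 0, 0], [0, 0, 0.7, 0, 0], [0, 0, 0.6, 0, 0], [0, 0, 0, 0, 0], [0, 0, 0, 0, 0]]}}

```text
time_s: 13.05
eef_pos: [0.5928, -0.0153, 0.114]
eef_rot: [[0.242, 0.97, -0.005], [0.97, -0.242, 0.001], [-0.001, -0.005, -1.0]]
wrist_force: [-6.6, 1.7, 8.0]
width: 0.0155
```

Pushing meets resistance early (0.4 mm for 2 mm commanded, Fx −6.6 N, Fz +8 N). I look before going on.

Run:
```python
from lines import *
p,d,c,s=snap('wrist','j_wrist');np.savez('j.npz',p=p,d=d)
print(s['eef_pos'],s['eef_rot'],s['wrist_force'],s['torque'])
crop(p,150,60,470,300,2.5,'j_crop')
p2,_,_,_=snap('side','j_side');crop(p2,190,170,310,255,6,'j_side_c')
```

```text
[ 0.59284341 -0.01533996  0.11395827] [[ 2.41983306e-01  9.70265872e-01 -5.31195902e-03]
 [ 9.70280084e-01 -2.41984102e-01  5.01999599e-04]
 [-7.98336557e-04 -5.27556357e-03 -9.99985765e-01]] [-6.6201244   1.67276296  7.99119588] [ 0.4643916   1.7091527  -0.03581275]
```

View pics/j_crop.png

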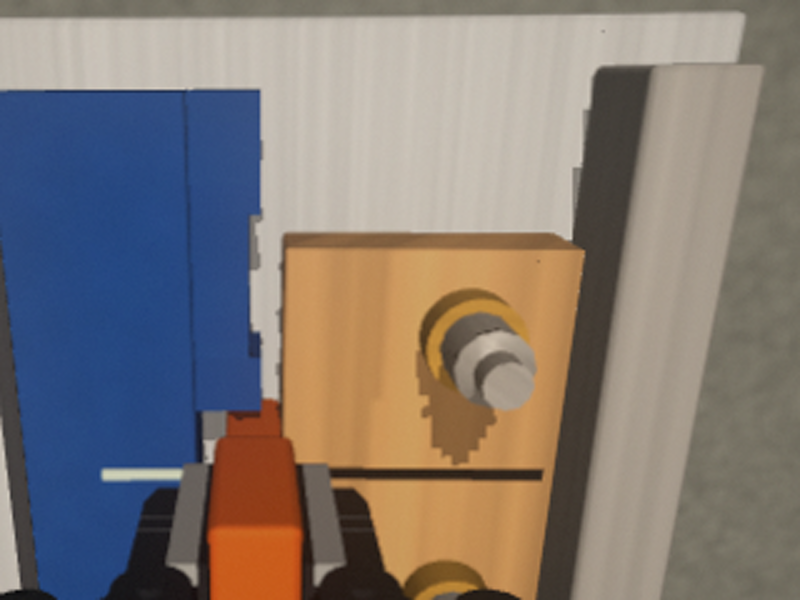

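View pics/j_side_c.png

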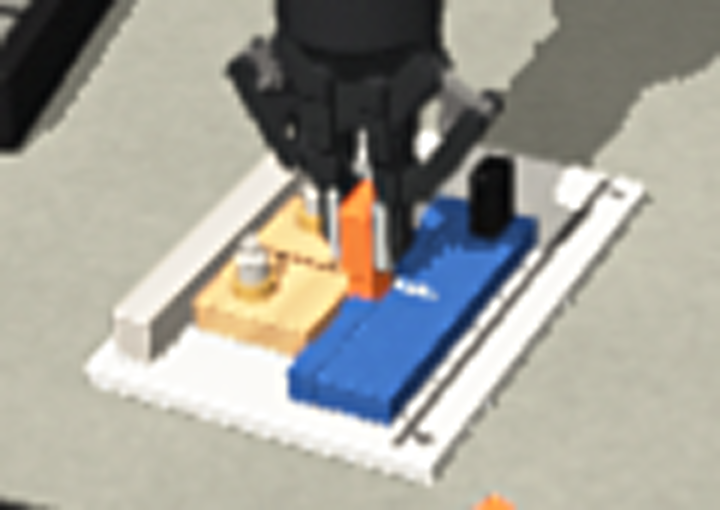

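Emit:
{"api": "carry_out", "payload": {"moves": [[0, 0, 0, -0.7, 0], [0, 0, 0.7, 0, 0], [0, 0, 0.7, 0, 0], [0, 0, 0.6, 0, 0], [0, 0, 0, 0, 0], [0, 0, 0, 0, 0]]}}

```text
time_s: 13.75
eef_pos: [0.596, -0.0163, 0.1144]
eef_rot: [[0.242, 0.97, -0.003], [0.97, -0.242, 0.0], [-0.0, -0.003, -1.0]]
wrist_force: [-4.9, 1.8, 2.1]
width: 0.015
```

Emit:
{"api": "carry_out", "payload": {"moves": [[0, 0, 1, 0, 0], [0, 0, 1, 0, 0], [0, 0, 0, 0, 0], [0, 0, 0, 0, 0]]}}

```text
time_s: 14.15
eef_pos: [0.5964, -0.0164, 0.1142]
eef_rot: [[0.242, 0.97, -0.006], [0.97, -0.242, 0.0], [-0.001, -0.006, -1.0]]
wrist_force: [-8.1, 2.1, 5.5]
width: 0.0155
```

Run:
```python
from lines import *
p,d,c,s=snap('wrist','k_wrist');np.savez('k.npz',p=p,d=d)
print(s['wrist_force'],s['torque'])
crop(p,150,60,470,300,2.5,'k_crop')
```

```text
[-8.05052061  2.12353601  5.4879018 ] [0.52655323 1.78334594 0.01377326]
```

View pics/k_crop.png

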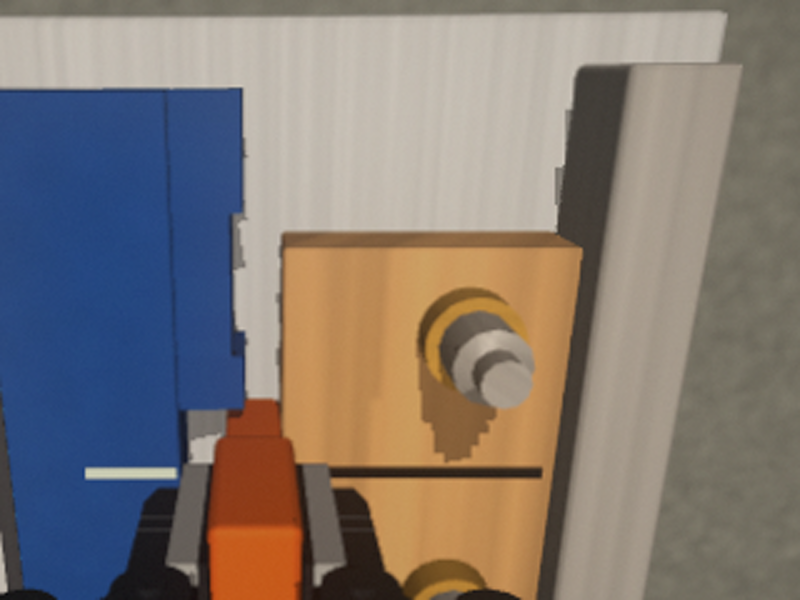

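```bash
cat > fl.py <<'E'
from h import *
def ana(n,bl,br,fe,w):
    s=ctrl.observe();c=pose('wrist',s);o=s['eef_pos'];R=s['eef_rot']
    T=lambda P,z:((ray(c,np.array(P)/2.5+[150,60],z)-o)@R*1000)[:,:2].round(1)
    print('boardL',T(bl,.030).tolist(),'boardR',T(br,.030).tolist(),'fence',T(fe,.038).tolist(),'wall',T(w,.030).tolist())
E
python3 - <<'E'
from fl import *
ana('k',[(283,247),(283,400)],[(582,247),(556,480)],[(633,68),(590,365),(555,600)],[(167,200),(178,420)])
E
```

```text
boardL [[51.5, 5.1], [18.5, 5.4]] boardR [[51.5, 64.1], [-0.4, 65.4]] fence [[84.6, 65.0], [29.6, 65.5], [-25.5, 65.3]] wall [[60.8, -17.7], [13.8, -17.1]]
```

It measures near flush: 22.5 mm from wall to board, with the board and fence edges within about 1 mm. I press to confirm a hard stop.

Emit:
{"api": "carry_out", "payload": {"moves": [[0, 0, 1, -0.3, 0], [0, 0, 1, 0, 0], [0, 0, 0, 0, 0], [0, 0, 0, 0, 0]]}}

```text
time_s: 14.6
eef_pos: [0.5968, -0.0166, 0.1142]
eef_rot: [[0.242, 0.97, -0.01], [0.97, -0.242, 0.001], [-0.002, -0.01, -1.0]]
wrist_force: [-9.7, 2.4, 5.6]
width: 0.0153
```

Emit:
{"api": "carry_out", "payload": {"moves": [[0, 0, 1, 0, 0], [0, 0, 1, 0, 0], [0, 0, 0, 0, 0], [0, 0, 0, 0, 0]]}}

```text
time_s: 15.0
eef_pos: [0.5972, -0.0167, 0.1141]
eef_rot: [[0.241, 0.97, -0.014], [0.97, -0.241, 0.001], [-0.002, -0.013, -1.0]]
wrist_force: [-13.9, 2.9, 9.4]
width: 0.0152
```

Emit:
{"api": "carry_out", "payload": {"moves": [[0, 0, 1, -0.3, 0], [0, 0, 1, -0.2, 0], [0, 0, 0, 0, 0], [0, 0, 0, 0, 0], [0, 0, 0, 0, 0]]}}

```text
time_s: 15.5
eef_pos: [0.5976, -0.0167, 0.1141]
eef_rot: [[0.241, 0.97, -0.017], [0.97, -0.241, 0.001], [-0.003, -0.017, -1.0]]
wrist_force: [-15.9, 4.2, 8.5]
width: 0.0149
```

Run:
```python
from lines import *
p,d,c,s=snap('wrist','l_wrist');np.savez('l.npz',p=p,d=d)
print(s['wrist_force'],s['torque'])
crop(p,150,60,470,300,2.5,'l_crop')
p2,_,_,_=snap('side','l_side');crop(p2,190,170,310,255,6,'l_side_c')
p2,_,_,_=snap('scene','l_scene');crop(p2,205,135,345,255,5,'l_scene_c')
```

```text
[-15.91091237   4.24082098   8.49727744] [1.02536303 3.63062685 0.01797882]
```

View pics/l_crop.png

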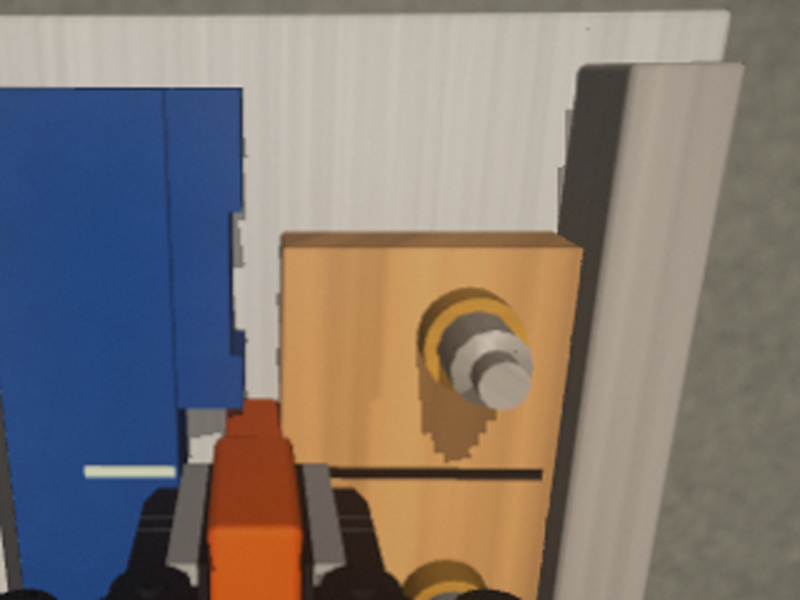

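View pics/l_side_c.png

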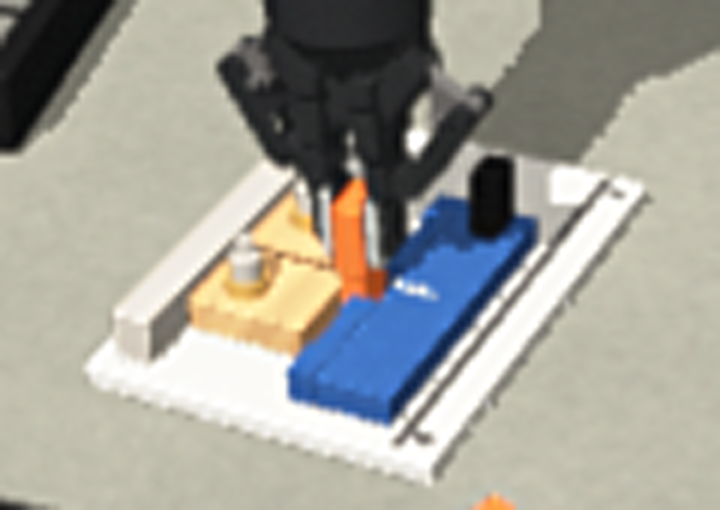

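View pics/l_scene_c.png

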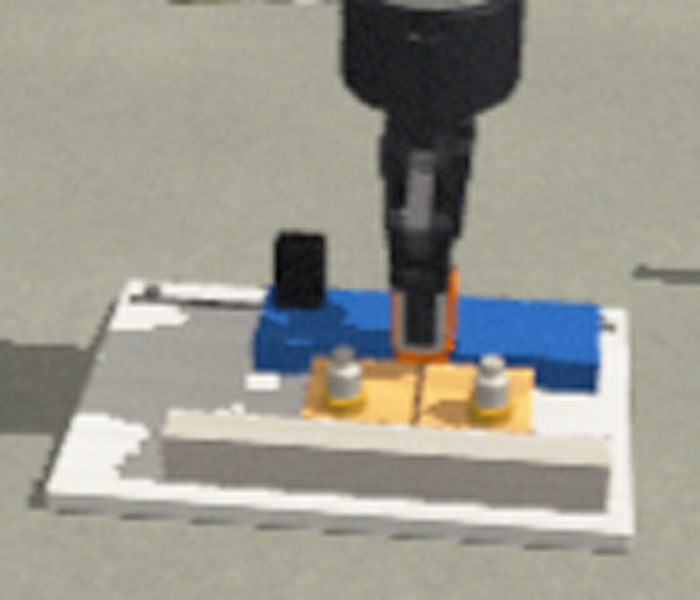

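Run:
```python
from lines import *
p=np.load('l.npz')['p'];s=ctrl.observe();c=pose('wrist',s);o=s['eef_pos'];R=s['eef_rot']
# frame: horizontal fixture axes yaw 13.83deg
x=np.array([.971,-.2391]);y=np.array([.2391,.971])
def F(uv,z):
    q=ray(c,uv,z)[:,:2]-o[:2];return np.c_[q@x,q@y]*1000
hsv=cv2.cvtColor(p,cv2.COLOR_RGB2HSV)
def edge(rows,x0,x1,chan,thr,rise):
    E=[]
    for r in rows:
        v=p[r,x0:x1,chan].astype(float)
        for k in range(len(v)-1):
            if (rise and v[k]<thr<=v[k+1]) or (not rise and v[k]>=thr>v[k+1]):
                E.append((x0+k+(v[k]-thr)/(v[k]-v[k+1]),r));break
    return np.array(E)
BR=edge(range(162,290,4),360,392,0,120,False)
FT=edge(range(92,290,4),372,412,0,110,True)
print(p[200,355:412,0].tolist())
BL=edge(range(165,215,4),255,275,0,160,True)
WL=edge([],0,1,0,0,True)
for n,E,z in (('boardR',BR,.030),('fence',FT,.038)):
    q=F(E,z);f=np.polyfit(q[:,1],q[:,0],1);print(n,'slope',f[0],'x at y=0,50',np.polyval(f,[0,50]),'res',np.std(q[:,0]-np.polyval(f,q[:,1])),len(E))
def L(x0,x1,y0,y1,dark):
    P=[]
    for u in range(x0,x1):
        v=p[y0:y1,u,0].astype(float);k=np.clip(140-v,0,None) if dark else np.clip(v-100,0,None)
        P.append((u,(k*np.arange(y0,y1)).sum()/k.sum()))
    q=F(P,.030);f=np.polyfit(q[:,0],q[:,1],1);print('line y',q[:,1].mean(),'slope',f[0])
L(186,218,243,254,False);L(286,364,244,255,True)
```

```text
[147, 135, 161, 163, 162, 160, 166, 187, 200, 198, 196, 196, 194, 192, 191, 191, 187, 184, 180, 177, 176, 175, 156, 71, 66, 68, 68, 68, 67, 69, 107, 134, 144, 157, 162, 164, 166, 168, 168, 170, 172, 172, 169, 170, 166, 167, 167, 165, 165, 167, 168, 168, 166, 164, 162, 160, 160]
boardR slope -0.0004095504751633767 x at y=0,50 [62.53877172 62.5182942 ] res 0.07945149566243231 32
fence slope -0.0009767193700359143 x at y=0,50 [63.0652905  63.01645453] res 0.02632243010692106 50
line y 1.3369421163053183 slope 0.00437862650160882
line y 1.2492889390193984 slope -0.0005968402337845218
```

The board is parallel to the fence (slope difference 0.0006). The black and white lines agree to 0.1 mm, and the force behaves like a hard stop. I hold briefly, check it's steady, and hand in.

Emit:
{"api": "carry_out", "payload": {"moves": [[0, 0, 0.5, 0, 0], [0, 0, 0, 0, 0], [0, 0, 0, 0, 0], [0, 0, 0, 0, 0], [0, 0, 0, 0, 0], [0, 0, 0, 0, 0]]}}

```text
time_s: 16.25
eef_pos: [0.5977, -0.0168, 0.1141]
eef_rot: [[0.241, 0.97, -0.018], [0.97, -0.241, 0.001], [-0.003, -0.018, -1.0]]
wrist_force: [-16.6, 5.0, 10.0]
width: 0.0153
```

Run:
```python
from h import *
s=ctrl.observe();print(s['time_s'],s['eef_pos'],s['wrist_force'],s['width'],max(abs(s['dq'])))
print(job.job_done())
```

```text
16.25 [ 0.59769169 -0.01678437  0.11414801] [-16.59653961   4.95052759   9.95792993] 0.015320212911768508 0.046290892767922545
the job is handed in; nothing more can be done
None
```

The job is handed in at 16.25 s of robot time, with the gripper still holding the spacer and pressing the board against the fence.

- **Bar:** I slid it by its grip, always towards +y, until its white line met the board's black line. The last picture showed the two lines 0.1 mm apart.
- **Spacer:** I took the middle-sized one from its stand and lowered it into the deep recess. Its underside is estimated about 1 mm or less above the base plate.
- **Board:** I pushed it to the fence with the spacer and kept pressing with about 17 N. At the end, further push only raised the force, and the board no longer moved against the fence in the pictures.

**Last checks:**
- The board edge is parallel to the fence to within 0.001 rad.
- The edges show about 0.5 mm between board and fence. That is within the 2 mm calibration, so I take it as flush; the hard stop supports this.
- The fingertips are about 11 mm above the board.

**What did not agree:**
- The first push stuck, with an upward force of 8 N, probably the spacer's foot dragging on the plate. Lifting 0.7 mm freed it.
- About 10 N of upward force remains under the final press.
- The tool is tilted about 1° by that press.

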